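Edge the slide carrier out of the warmer and lay it on the cooling rest

TASK

The flat metal slide carrier lies sunk in the channel on top of the slide warmer, where its sides cannot be gripped. Pressing lightly on its top with a fingertip, edge it out over the open front end of the warmer until enough overhangs to pinch it by its two long sides, but do not let it tip off; then lift it off and set it down gently, flat and lengthwise between the two end lips of the steel cooling rest, and let go. The warmer's bed is delicate: never press hard on it, and leave the other things on the worktop where they are.

Things in the scene. Friction and masses are not known exactly. Their poses are not given: they have to be found in the camera images.
- carrier: slide carrier: flat aluminium plate 130 (its x) x 56 (y) x 8 mm (z), two glass slides inlaid flush in the front of its top, rear 40 mm bare; 0.14 to 0.28 kg. Origin: centre of its underside, z up; -x is its front end, at the warmer's open front. At the start its top is level with the channel walls, gaps 1.5 mm at the sides, under 8 mm behind: no finger fits in. Tips off when 65 mm overhang.
- carrier_front (a point): middle of the carrier's front end face (x = -65 mm, z = 4 mm, mid-thickness, in the carrier's frame)
- warmer: slide warmer: white box fixed to the worktop, 152 (its x) x 100 (y) x 60 mm high, with a small grey panel on its front. Origin: centre of its underside, z up. The channel in its top runs along x, 59 mm wide, 8 mm deep, side walls 20 mm thick, wall at the rear (+x); its front end (-x) is open, with nothing in front of it or below the overhang.
- channel_mouth (a point): front edge of the channel floor, on its centre line (warmer frame x = -76 mm, z = 52 mm); axes as the warmer's. What lies farther to the warmer's -x overhangs freely.
- bed: the channel's sprung aluminium floor under the carrier, origin on its top face, 52 mm above the worktop; pressed, it yields straight down 1 mm per 24 N and springs back. Friction of carrier on bed and walls about 0.32 (varies by a fifth). The carrier must never load it with more than 15 N, its own weight (1.4 to 2.8 N) included; 7 to 10 N of fingertip pressure drags the carrier, less may slip.
- rest: cooling rest: bare steel, fixed; base plate 164 x 90 x 6 mm with a pedestal 152 mm long (its x), only 38 mm wide (y), so the carrier stands out 9 mm at both long sides and the fingers have room there. Flat top 45 mm above the worktop; at each end a lip 4 mm thick rises 5 mm above it, 144 mm clear between. Origin: centre of the underside, z up. Carrier set down with under 40 N.
- rest_top (a point): centre of the rest's flat top between the lips (45 mm above the worktop); axes as the rest's. Either end of the carrier may point either way along the rest's x.
- centrifuge_front (a point): middle of the knobbed front of the white centrifuge (fixed, 270 mm wide along y, 330 mm high with its raised lid), which stands from here backwards: the held carrier must pass in front of it, its far end included
- tape_roll: bystander: upright roll of beige tape, 33 mm across, 50 mm high, loose; origin at the centre of its underside
- gauze_pad: bystander: folded white gauze pad, 37 x 57 x 10 mm, loose; origin at the centre of its underside
- brown_bottle: bystander: brown bottle with black cap, 60 mm across, 142 mm high, loose; origin at the centre of its underside

How it is judged:
By the outcome, as a careful person would: the job done as asked, in the order asked, and still so for the second after the job is handed in, with the robot touching nothing.
It also fails if it takes over 64 s, if anything falls off the work surface, if the arm or the gripper's body presses on something with over 40 N, if the wrist force passes 120 N, or if a joint passes its speed limit or range.

ROBOT

A 6-joint arm with a two-finger parallel gripper is mounted at the origin on a cart in front of the work surface, level with it; the furniture and walls round the work are solid. World frame = base frame: x ahead of the robot, y to its left, z up, the work surface at z = 0. Lengths are in m, angles in rad, forces in N, time in s.
With the tool pointing down it reaches from about 0.3 to 0.95 m from the base axis. Payload 3.1 kg.
Tool frame: the origin (TCP) lies midway between the tips of the shut fingers; the grasp point (between the pads) lies 19 mm behind it; z points along the fingers, y is the line along which they close (so a half turn about z gives the same grasp; the last joint's range is limited). The gripper opens to 85 mm and grips with 20 to 120 N. Pads are 22 mm wide; open, the fingers measure 114 mm over their backs; the gripper's body (76 mm by 85 mm) begins 54 mm behind the grasp point. The pads swing forward as they close: fully open they stand 13 mm farther back than shut.
Start: joints at [-1.389, 0.308, 1.634, -0, 1.2, -0.07], TCP at [0.156, -0.605, 0.231] pointing down, gripper open.
Joint ranges: [-3.06, 3.06], [-0.79, 1.96], [0.05, 2.63], [-1.19, 4.34], [0.05, 2.64], [-2.94, 2.94]. Speed limits (rad/s): [2.79, 2.79, 3.14, 3.14, 3.14, 3.14].

INTERFACE

Orientations are given as a unit quaternion [x, y, z, w].
In Python, from bench import bot gives the robot as it stands. The module is installed in compiled form; this text tells all that it offers.
- The arm moves only by the tool servo_tool, never from a script. Its arguments are lists of equal length, an entry for each row: "delta_pos": the shift along the tool's x, y, z in cm, a list of three; "turn": the turn, a rotation vector about the tool's x, y, z in rad, a list of three. In form: {"delta_pos": [[dx, dy, dz], ...], "turn": [[ax, ay, az], ...]}. A call has 1 to 10 rows; each row is the pose to reach, as a shift and turn from the pose commanded when the call began, along the tool's axes at that moment; what a row does not reach only later rows make up. A row lasts 1/12 s, in which the tool goes at most 41.7 mm and 7.16 degrees, less where a joint would pass 70% of its speed; a pose out of reach is approached as far as the arm can. A call with a gripper value outside its range is refused whole. "grip" is the opening in per cent of the stroke, from 0 (shut) to 100 (fully open), set as the call begins (left out, the last holds). The fingers move at their own pace and stop on an object; the grip force is fixed at half the most. Time passes only in rows, so rows that repeat a pose let the fingers close. It gives the time, the measured TCP pose, the force, the opening and the grip force at its end, in the units of the state.
- bot.get_obs(): the state, without advancing time (a new reading comes with each control period).
- bot.get_image(name): name is "side" or "top"; returns the picture (480x640x3 uint8, red, green, blue); there is no depth.
- bot.camera_params(name): a dict with "fov_y" (degrees; the focal length in pixels is half the picture's height over the tangent of half this angle, whatever the lens; pixels are square), "cx", "cy" (the principal point, pixels), "world_from_camera" (4x4, takes a point from camera to world coordinates). Camera axes: x right, y up, looking along -z (the intrinsics and any distortion apply to the point x, -y, -z); pixel columns grow to the right and rows downward; lengths in m; the calibration is good to about 2 mm. A picture is of the moment at which its call begins. camera_params takes no time and is no camera call.
- bot.sign_off(): hands the job in; it is judged then, once.
The state is a dict: "clock": time; "joint_positions": joint angles; "qd": joint speeds; "tau": joint torques, N m; "tool_pos": TCP position; "tcp_rot": TCP orientation; "force": force on the tool from outside, world axes, zero at the start; "moment": the same for the moment, N m; "finger_gap": finger opening in m; "gripper_force": force on a finger pad.
Only numpy, scipy, OpenCV 4.12 (cv2) and the standard library are available. Lean on these libraries where they do the work, as an engineer would, in place of code of your own. Each camera call takes 0.05 s, during which the arm holds its last target. There are 200 camera calls.

## Working session

There is one attempt and no reset: what is moved stays moved. The work goes in short steps, Python scripts to look and compute and a tool call to move; the robot and the scene stay as the last step left them, time stands still between calls to the robot, and variables do not carry over. Pictures are saved under pics/ and viewed, at most 10 in all, crops included, and the job is handed in when it is done.

Besides the shell and the picture viewer there is one more tool, called after "Emit:" in YAML: its name, and indented under it one key for each argument. servo_tool: Moves the arm, as the interface text tells. Its arguments: {"type":"object","properties":{"delta_pos":{"type":"array","items":{"type":"array","items":{"type":"number"}}},"turn":{"type":"array","items":{"type":"array","items":{"type":"number"}}},"grip":{"type":"number"}},"required":["delta_pos","turn"]}

```bash
mkdir -p pics; python3 - <<'E'
from bench import bot
import cv2
print(bot.get_obs())
for n in("side","top"):
    cv2.imwrite(f"pics/{n}0.png",bot.get_image(n)[:,:,::-1]); print(n,bot.camera_params(n))
E
```

```text
{'clock': 0.0, 'joint_positions': array([-1.38873207e+00,  3.08995318e-01,  1.63521794e+00,  2.92457622e-05,
        1.19972027e+00, -6.96899242e-02]), 'qd': array([2.27638469e-05, 1.07238221e-03, 4.84011098e-05, 1.63762256e-03,
       4.36175342e-04, 1.73536454e-03]), 'tau': array([ 1.70856065e-04, -4.15253699e+01, -2.76662046e+01,  4.73224395e-05,
        1.01938401e-02, -6.68807356e-07]), 'tool_pos': array([ 0.15552456, -0.60447009,  0.23003818]), 'tcp_rot': array([ 9.92087923e-01,  1.25539568e-01, -5.21289994e-05, -1.16935424e-03]), 'force': array([-0.08845079, -1.10164808, -0.24207746]), 'moment': array([0.03244487, 0.06923149, 0.00149853]), 'gripper_force': 0.0, 'finger_gap': 0.0852608774752713}
side {'fov_y': 57.80726703604745, 'cx': 317.6965735395878, 'cy': 237.53561966181687, 'world_from_camera': array([[ 0.99398378,  0.05773454, -0.09307508,  0.51027732],
       [-0.10798048,  0.6588699 , -0.7444667 , -0.69339158],
       [ 0.01834293,  0.75003812,  0.6611402 ,  0.69169619],
       [ 0.        ,  0.        ,  0.        ,  1.        ]])}
top {'fov_y': 44.29990942619027, 'cx': 310.14445080323947, 'cy': 224.97464447154087, 'world_from_camera': array([[ 2.07104540e-02,  9.98652172e-01, -4.75911302e-02,
         5.18549576e-01],
       [-9.99544079e-01,  2.17280393e-02,  2.09648725e-02,
         1.39973609e-03],
       [ 2.19706774e-02,  4.71352403e-02,  9.98646864e-01,
         1.45227456e+00],
       [ 0.00000000e+00,  0.00000000e+00,  0.00000000e+00,
         1.00000000e+00]])}
```

View pics/side0.png

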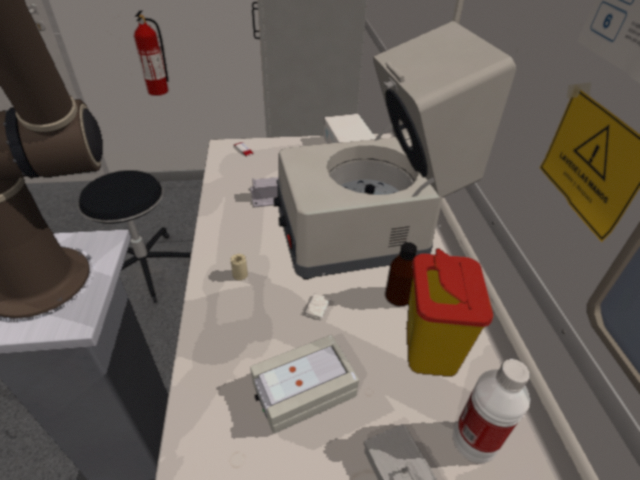

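View pics/top0.png

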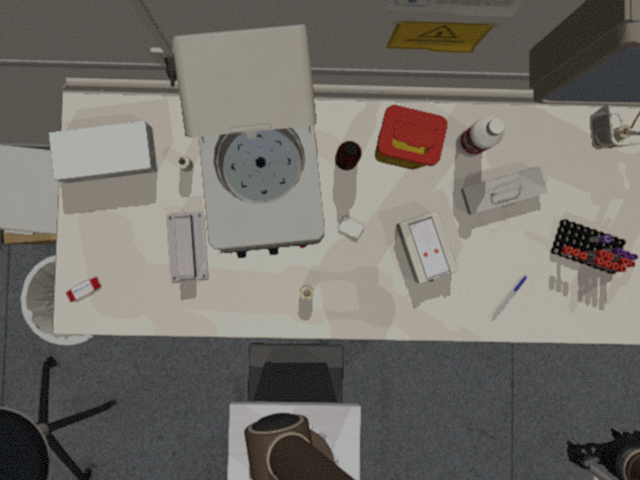

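The side view shows the warmer near (305,380), with its grey panel at the left, and the tape roll at (239,267). It also shows the gauze at (318,306) and the bottle at (402,275). In the top view the warmer is at (427,248) with its front facing down towards the robot. The rest is at (187,246), the centrifuge front edge is at row ~248, the tape is at (306,292) and the gauze is at (351,228).

```bash
cat > h.py <<'E'
import numpy as np, cv2
from bench import bot
def cam(n):
    p=bot.camera_params(n); return 240/np.tan(np.radians(p["fov_y"]/2)),p["cx"],p["cy"],p["world_from_camera"]
def ray(n,uv,z):
    f,cx,cy,T=cam(n); uv=np.atleast_2d(np.asarray(uv,float))
    d=np.c_[(uv[:,0]-cx)/f,-(uv[:,1]-cy)/f,-np.ones(len(uv))]@T[:3,:3].T
    return T[:3,3]+d*((z-T[2,3])/d[:,2])[:,None]
def proj(n,P):
    f,cx,cy,T=cam(n); q=(np.atleast_2d(P)-T[:3,3])@T[:3,:3]
    return np.c_[cx+f*q[:,0]/-q[:,2],cy-f*q[:,1]/-q[:,2]]
E
python3 - <<'E'
from h import *
t=cv2.imread("pics/top0.png");s=cv2.imread("pics/side0.png")
a=cv2.resize(t[200:300,385:470],None,fx=6,fy=6,interpolation=2)[:600]
b=cv2.resize(t[200:300,150:220],None,fx=6,fy=6,interpolation=2)
cv2.imwrite("pics/c1.png",np.hstack([a[:, :510],b])[:600,:800])
cv2.imwrite("pics/c2.png",cv2.resize(s[330:435,235:370],None,fx=5.7,fy=5.7,interpolation=2))
E
```

```text
(no output)
```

View pics/c1.png

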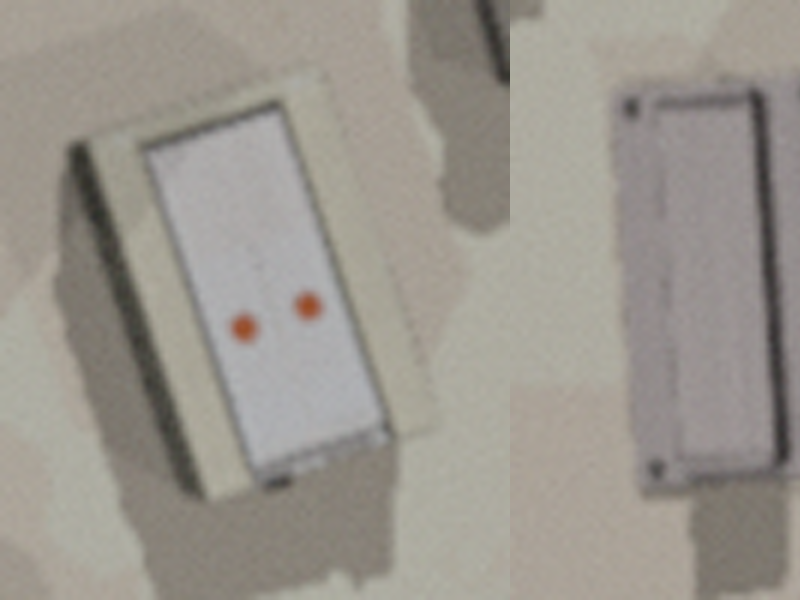

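View pics/c2.png

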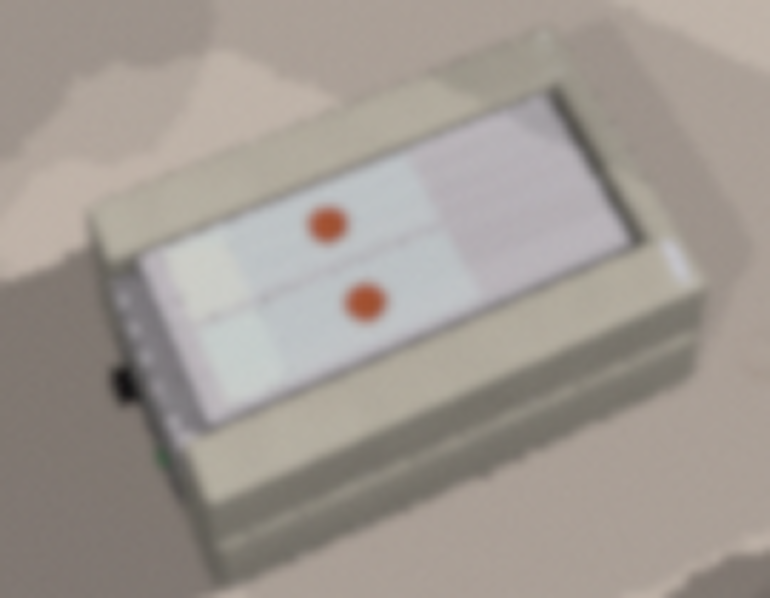

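The crops show the carrier as a light rectangle in the warmer's channel. In c1 its corners are about (148,150), (278,105), (388,428) and (262,465). In c2 the rear corners are at (550,97) and (635,240). The rest's pedestal in c1 runs from (655,100) to (780,465).

```bash
python3 - <<'E'
from h import *
np.set_printoptions(precision=4,suppress=True)
def C(p,o,s): return (np.array(p,float)+.5)/s-.5+np.array(o)
def rep(l,P):
    # order RL,RR,FR,FL
    c=P.mean(0); d=P[0]+P[1]-P[2]-P[3]; print(l,P[:,:2].tolist() and np.round(P[:,:2],4).tolist(),"c",c,"yaw",np.degrees(np.arctan2(d[1],d[0])),"L",np.linalg.norm(d)/2,"W",np.linalg.norm(P[0]+P[3]-P[1]-P[2])/2)
T=(385,200); S=(235,330)
rep("warm top",ray("top",C([(80,145),(320,72),(435,430),(210,500)],T,6),.06))
rep("warm side",ray("side",C([(548,32),(700,290),(212,500),(92,212)],S,5.7),.06))
rep("carr top",ray("top",C([(148,150),(278,105),(388,428),(262,465)],T,6),.06))
rep("carr side",ray("side",C([(550,97),(635,240),(208,425),(140,258)],S,5.7),.06))
rep("rest top",ray("top",C([(655-510,100),(755-510,90),(780-510,465),(680-510,475)],(150,200),6),.05))
for z in(0,.02,.1,.2): print("centri",z,ray("top",[(209,250),(325,243),(241,253),(275,253)],z)[:,:2].tolist())
print("tape",ray("top",[(306,290)],.05),"gauze",ray("top",[(351,228)],.01))
t=cv2.imread("pics/top0.png");s=cv2.imread("pics/side0.png")
a=cv2.resize(t[200:290,160:250],None,fx=4.4,fy=4.4,interpolation=2);b=cv2.resize(s[160:250,235:325],None,fx=4.4,fy=4.4,interpolation=2)
cv2.imwrite("pics/c3.png",np.hstack([a,b]))
E
```

```text
warm top [[0.5923, -0.236], [0.6234, -0.3311], [0.4828, -0.3782], [0.4535, -0.2893]] c [ 0.538  -0.3087  0.06  ] yaw 19.75637807375153 L 0.1484981967772734 W 0.09678896293123385
warm side [[0.594, -0.2414], [0.6252, -0.3323], [0.487, -0.3796], [0.4553, -0.2909]] c [ 0.5404 -0.3111  0.06  ] yaw 19.26623739809282 L 0.14666627546669717 W 0.095175733833686
carr top [[0.5909, -0.263], [0.6099, -0.3145], [0.4832, -0.3595], [0.4676, -0.3097]] c [ 0.5379 -0.3117  0.06  ] yaw 20.139857866971894 L 0.1331854103133863 W 0.05348911576371974
carr side [[0.5915, -0.2648], [0.6095, -0.3149], [0.4866, -0.3588], [0.4689, -0.307]] c [ 0.5391 -0.3114  0.06  ] yaw 19.305439732202316 L 0.13008841894778927 W 0.05397779353037652
rest top [[0.599, 0.2958], [0.6039, 0.2566], [0.4563, 0.2423], [0.4516, 0.2814]] c [0.5277 0.269  0.05  ] yaw 5.558349471477001 L 0.14824027416319457 W 0.039425133297452564
centri 0 [[0.5209335811672842, 0.21769003651666477], [0.5440933769915993, -0.06661987491942416], [0.5152083465714145, 0.13921888525372048], [0.5169348396850384, 0.05586389741104744]]
centri 0.02 [[0.5209007498332388, 0.21471139450832477], [0.5437416005148005, -0.06568314280369734], [0.515254360309205, 0.13732090875432718], [0.5169570770218295, 0.055113844179128645]]
centri 0.1 [[0.520769424497057, 0.2027968264749649], [0.542334494607605, -0.06193621434079007], [0.5154384152603674, 0.12972900275675395], [0.5170460263689934, 0.05211363125145347]]
centri 0.2 [[0.5206052678268297, 0.18790361643326506], [0.5405756122236107, -0.05725255376215598], [0.5156684839493204, 0.12023912025978743], [0.5171572130529485, 0.04836336509185952]]
tape [[ 0.431  -0.0214  0.05  ]] gauze [[ 0.582  -0.1292  0.01  ]]
```

View pics/c3.png

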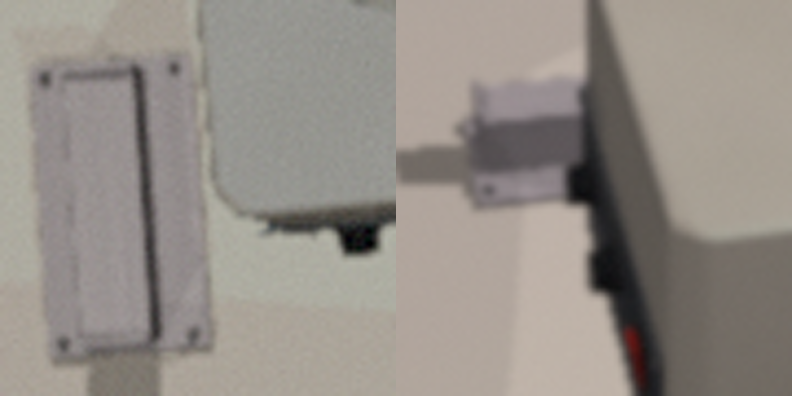

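```bash
cat >> h.py <<'E'
from scipy.spatial.transform import Rotation as R
np.set_printoptions(precision=4,suppress=True)
def go(x,y,z,yaw):
    "delta (tool axes, cm) and turn to TCP x,y,z pointing down, tool x at yaw deg"
    o=bot.get_obs(); r=R.from_quat(o["tcp_rot"])
    t=R.from_euler("z",yaw,degrees=True)*R.from_euler("x",180,degrees=True)
    print("d",r.inv().apply(np.array([x,y,z])-o["tool_pos"])*100,"turn",(r.inv()*t).as_rotvec(),"pos",o["tool_pos"],"F",o["force"],"t",o["clock"],"gap",o["finger_gap"])
E
python3 - <<'E'
from h import *
P=ray("top",(np.array([(35,65),(190,52),(212,352),(55,360)])+.5)/4.4-.5+[160,200],.006)
d=P[0]+P[1]-P[2]-P[3];print(P,P.mean(0),np.degrees(np.arctan2(d[1],d[0])),np.linalg.norm(d)/2)
go(.579,-.297,.10,19.6)
E
```

```text
[[0.6058 0.3202 0.006 ]
 [0.615  0.2347 0.006 ]
 [0.4488 0.2176 0.006 ]
 [0.4427 0.304  0.006 ]] [0.5281 0.2691 0.006 ] 5.765475083177554 0.16546867373724156
d [ 48.6699 -19.2085  13.0632] turn [-0.0021 -0.0002 -0.0902] pos [ 0.1556 -0.6046  0.2302] F [-0.4724 -0.4762 -0.1791] t 0.1 gap 0.08548042556163926
```

Emit:
servo_tool:
  delta_pos:
    - [2,-0.8,0]
    - [5,-2,0]
    - [8.5,-3.4,0]
    - [12,-4.8,0.5]
    - [15.5,-6.2,1]
    - [19,-7.6,2]
    - [22.5,-9,3]
    - [26,-10.4,4]
    - [29.5,-11.8,5]
    - [33,-13.2,6]
  turn:
    - [0,0,0]
    - [0,0,-0.01]
    - [0,0,-0.02]
    - [0,0,-0.03]
    - [0,0,-0.04]
    - [0,0,-0.05]
    - [0,0,-0.06]
    - [0,0,-0.07]
    - [0,0,-0.08]
    - [-0.002,0,-0.09]
  grip: 0

```text
clock: 0.93
tool_pos: [0.4434, -0.3937, 0.1704]
tcp_rot: [0.985, 0.17, -0.0, 0.001]
force: [-0.1, 0.2, -0.0]
finger_gap: 0.0002
gripper_force: 0.0
```

```bash
python3 -c "
from h import *
go(.579,-.297,.09,19.6)"
```

```text
d [16.0223 -4.5696  8.0274] turn [0.0014 0.0004 0.0001] pos [ 0.4434 -0.3937  0.1704] F [-0.1249  0.2147 -0.0107] t 0.9333 gap 0.00021690462562339963
```

Emit:
servo_tool:
  delta_pos:
    - [3,-0.9,1]
    - [6.5,-1.8,2.5]
    - [10,-2.8,4]
    - [13,-3.7,6]
    - [15,-4.3,7]
    - [16,-4.6,8]
    - [16,-4.6,8.8]
    - [16,-4.6,9.5]
    - [16,-4.6,10]
    - [16,-4.6,10]
  turn:
    - [0,0,0]
    - [0,0,0]
    - [0,0,0]
    - [0,0,0]
    - [0,0,0]
    - [0,0,0]
    - [0,0,0]
    - [0,0,0]
    - [0,0,0]
    - [0,0,0]

```text
clock: 1.77
tool_pos: [0.5758, -0.2992, 0.07]
tcp_rot: [0.986, 0.169, -0.001, 0.0]
force: [0.1, -0.3, -0.3]
finger_gap: 0.0001
gripper_force: 0.0
```

```bash
python3 - <<'E'
from h import *
t=bot.get_image("top");s=bot.get_image("side")
a=cv2.resize(t[200:290,380:480],None,fx=4,fy=4,interpolation=2);b=cv2.resize(s[330:430,240:340],None,fx=4,fy=4,interpolation=2)
cv2.imwrite("pics/c4.png",np.hstack([a,b[:360]])[:,:,::-1])
go(.579,-.297,.06,19.6)
E
```

```text
d [ 0.2838 -0.1863  1.1449] turn [ 0.0022  0.0002 -0.0021] pos [ 0.5769 -0.2997  0.0715] F [-0.2984 -0.4051 -0.1583] t 1.8667 gap -0.00031171725718226765
```

View pics/c4.png

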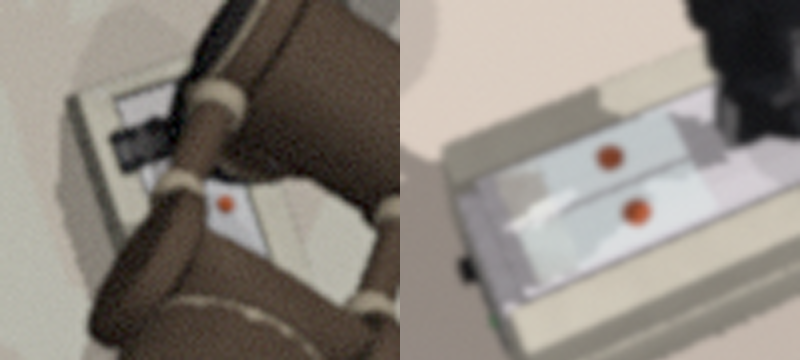

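The fingertip sits over the bare rear part of the carrier: in the crop, the side view shows the shut fingers at about (750,110) and the front spots are clear. Now I descend gently.

Emit:
servo_tool:
  delta_pos:
    - [0.1,-0.1,0.3]
    - [0.2,-0.2,0.6]
    - [0.25,-0.2,0.8]
    - [0.25,-0.2,0.9]
    - [0.25,-0.2,0.9]
    - [0.25,-0.2,0.9]
  turn:
    - [0,0,0]
    - [0,0,0]
    - [0,0,0]
    - [0,0,0]
    - [0,0,0]
    - [0,0,0]

```text
clock: 2.37
tool_pos: [0.5794, -0.2957, 0.0621]
tcp_rot: [0.985, 0.17, 0.0, 0.001]
force: [0.5, -0.3, -0.0]
finger_gap: 0.0
gripper_force: 0.0
```

```bash
python3 -c "
from h import *
go(.579,-.297,.06,19.6)"
```

```text
d [-0.0865  0.109   0.2113] turn [ 0.0019  0.0002 -0.0002] pos [ 0.5794 -0.2957  0.0621] F [ 0.5023 -0.3489 -0.0077] t 2.3667 gap 3.5575838246655936e-05
```

Emit:
servo_tool:
  delta_pos:
    - [0,0.1,0.05]
    - [0,0.1,0.1]
    - [0,0.1,0.13]
    - [0,0.1,0.15]
    - [0,0.1,0.15]
  turn:
    - [0,0,0]
    - [0,0,0]
    - [0,0,0]
    - [0,0,0]
    - [0,0,0]

```text
clock: 2.78
tool_pos: [0.5798, -0.2967, 0.0606]
tcp_rot: [0.985, 0.17, 0.0, 0.001]
force: [0.1, 0.4, -0.2]
finger_gap: 0.0002
gripper_force: 0.0
```

Emit:
servo_tool:
  delta_pos:
    - [0,0,0.02]
    - [0,0,0.04]
    - [0,0,0.04]
  turn:
    - [0,0,0]
    - [0,0,0]
    - [0,0,0]

```text
clock: 3.03
tool_pos: [0.5798, -0.2967, 0.0602]
tcp_rot: [0.985, 0.17, 0.0, 0.001]
force: [-0.3, -0.2, -0.7]
finger_gap: 0.0002
gripper_force: 0.0
```

Emit:
servo_tool:
  delta_pos:
    - [0,0,0.01]
    - [0,0,0.03]
    - [0,0,0.03]
  turn:
    - [0,0,0]
    - [0,0,0]
    - [0,0,0]

```text
clock: 3.28
tool_pos: [0.5799, -0.2967, 0.06]
tcp_rot: [0.985, 0.17, 0.0, 0.001]
force: [0.1, 0.2, -0.6]
finger_gap: -0.0002
gripper_force: 0.1
```

Emit:
servo_tool:
  delta_pos:
    - [0,0,0.01]
    - [0,0,0.02]
    - [0,0,0.02]
  turn:
    - [0,0,0]
    - [0,0,0]
    - [0,0,0]

```text
clock: 3.53
tool_pos: [0.5799, -0.2967, 0.06]
tcp_rot: [0.985, 0.17, 0.0, 0.001]
force: [-0.6, 0.5, 1.5]
finger_gap: 0.0001
gripper_force: 0.6
```

Emit:
servo_tool:
  delta_pos:
    - [0,0,0.01]
    - [0,0,0.02]
    - [0,0,0.02]
  turn:
    - [0,0,0]
    - [0,0,0]
    - [0,0,0]

```text
clock: 3.78
tool_pos: [0.5799, -0.2967, 0.0599]
tcp_rot: [0.985, 0.17, 0.0, 0.001]
force: [-0.7, 0.4, 3.6]
finger_gap: 0.0003
gripper_force: 1.4
```

Emit:
servo_tool:
  delta_pos:
    - [0,0,0.01]
    - [0,0,0.01]
    - [0,0,0.01]
  turn:
    - [0,0,0]
    - [0,0,0]
    - [0,0,0]

```text
clock: 4.03
tool_pos: [0.5799, -0.2968, 0.0598]
tcp_rot: [0.985, 0.17, 0.0, 0.001]
force: [-2.0, 0.5, 4.2]
finger_gap: -0.0001
gripper_force: 2.1
```

Emit:
servo_tool:
  delta_pos:
    - [0,0,0.015]
    - [0,0,0.03]
    - [0,0,0.03]
  turn:
    - [0,0,0]
    - [0,0,0]
    - [0,0,0]

```text
clock: 4.28
tool_pos: [0.58, -0.2968, 0.0597]
tcp_rot: [0.985, 0.17, 0.0, 0.001]
force: [-1.6, 0.1, 5.4]
finger_gap: 0.0003
gripper_force: 2.8
```

Emit:
servo_tool:
  delta_pos:
    - [-0.1,0,0.005]
    - [-0.2,0,0.01]
    - [-0.3,0,0.01]
    - [-0.4,0,0.01]
    - [-0.4,0,0.01]
  turn:
    - [0,0,0]
    - [0,0,0]
    - [0,0,0]
    - [0,0,0]
    - [0,0,0]

```text
clock: 4.7
tool_pos: [0.5769, -0.2986, 0.0597]
tcp_rot: [0.985, 0.17, 0.001, 0.002]
force: [1.6, 0.7, 6.1]
finger_gap: -0.0
gripper_force: 2.6
```

Emit:
servo_tool:
  delta_pos:
    - [0,0,0.02]
    - [0,0,0.03]
    - [-0.1,0,0.03]
    - [-0.3,0,0.03]
    - [-0.5,0,0.03]
    - [-0.6,0,0.03]
    - [-0.6,0,0.03]
  turn:
    - [0,0,0]
    - [0,0,0]
    - [0,0,0]
    - [0,0,0]
    - [0,0,0]
    - [0,0,0]
    - [0,0,0]

```text
clock: 5.28
tool_pos: [0.5714, -0.3008, 0.0597]
tcp_rot: [0.985, 0.17, 0.001, 0.002]
force: [0.5, 0.1, 6.2]
finger_gap: -0.0
gripper_force: 3.0
```

```bash
python3 - <<'E'
from h import *
go(.58,-.2968,.06,19.6)
s=bot.get_image("side");cv2.imwrite("pics/s5.png",s[:,:,::-1])
def red(im):
    h=im.astype(int); m=((h[:,:,0]>h[:,:,1]*1.6)&(h[:,:,0]>110)).astype(np.uint8)
    m[:330]=0;m[420:]=0;m[:,:240]=0;m[:,370:]=0
    n,l,st,c=cv2.connectedComponentsWithStats(m); return [ (c[i],st[i,4]) for i in range(1,n) if st[i,4]>5]
for f in("pics/side0.png","pics/s5.png"):
    r=red(cv2.imread(f)[:,:,::-1]);print(r);print(ray("side",[q[0] for q in r],.06))
E
```

```text
d [ 0.9463 -0.0836 -0.0284] turn [ 0.0041 -0.0018 -0.0005] pos [ 0.5714 -0.3008  0.0597] F [0.5082 0.1006 6.1926] t 5.2833 gap -4.3203850292022826e-05
[(array([292.2667, 369.    ]), np.int32(15)), (array([298.7778, 382.5   ]), np.int32(18))]
[[ 0.5227 -0.3015  0.06  ]
 [ 0.5314 -0.3267  0.06  ]]
[(array([287. , 371.5]), np.int32(12)), (array([293.5   , 385.2857]), np.int32(14))]
[[ 0.5139 -0.3053  0.06  ]
 [ 0.5228 -0.3307  0.06  ]]
```

Emit:
servo_tool:
  delta_pos:
    - [-0.1,0,0.015]
    - [-0.3,0,0.015]
    - [-0.5,0,0.015]
    - [-0.7,0,0.015]
    - [-0.9,0,0.015]
    - [-1.1,0,0.015]
    - [-1.3,0,0.015]
    - [-1.5,0,0.015]
    - [-1.6,0,0.015]
    - [-1.6,0,0.015]
  turn:
    - [0,0,0]
    - [0,0,0]
    - [0,0,0]
    - [0,0,0]
    - [0,0,0]
    - [0,0,0]
    - [0,0,0]
    - [0,0,0]
    - [0,0,0]
    - [0,0,0]

```text
clock: 6.17
tool_pos: [0.5564, -0.3063, 0.0597]
tcp_rot: [0.985, 0.17, 0.001, 0.002]
force: [2.5, 1.5, 6.0]
finger_gap: -0.0002
gripper_force: 3.2
```

Emit:
servo_tool:
  delta_pos:
    - [-0.1,0,0.01]
    - [-0.3,0,0.01]
    - [-0.5,0,0.01]
    - [-0.7,0,0.01]
    - [-0.9,0,0.01]
    - [-1.1,0,0.01]
    - [-1.3,0,0.01]
    - [-1.4,0,0.01]
    - [-1.5,0,0.01]
    - [-1.5,0,0.01]
  turn:
    - [0,0,0]
    - [0,0,0]
    - [0,0,0]
    - [0,0,0]
    - [0,0,0]
    - [0,0,0]
    - [0,0,0]
    - [0,0,0]
    - [0,0,0]
    - [0,0,0]

```text
clock: 7.0
tool_pos: [0.5424, -0.3113, 0.0597]
tcp_rot: [0.985, 0.17, 0.001, 0.002]
force: [1.3, -0.0, 6.0]
finger_gap: 0.0
gripper_force: 3.4
```

```bash
python3 - <<'E'
from h import *
go(.58,-.2968,.06,19.6)
s=bot.get_image("side");t=bot.get_image("top")
h=s.astype(int); m=((h[:,:,0]>h[:,:,1]*1.6)&(h[:,:,0]>110)).astype(np.uint8)
m[:330]=0;m[420:]=0;m[:,:220]=0;m[:,370:]=0
n,l,st,c=cv2.connectedComponentsWithStats(m)
print(st[1:,4],ray("side",c[1:],.06))
a=cv2.resize(t[200:300,380:480],None,fx=4,fy=4,interpolation=2);b=cv2.resize(s[330:430,230:330],None,fx=4,fy=4,interpolation=2)
cv2.imwrite("pics/c6.png",np.hstack([a,b])[:,:,::-1])
E
```

```text
d [ 4.0266 -0.1071 -0.0242] turn [ 0.0046 -0.0021 -0.0005] pos [ 0.5424 -0.3113  0.0597] F [ 1.2545 -0.0338  5.9877] t 7.0 gap 4.135622521272663e-06
[11 14] [[ 0.4851 -0.3158  0.06  ]
 [ 0.4939 -0.3416  0.06  ]]
```

View pics/c6.png

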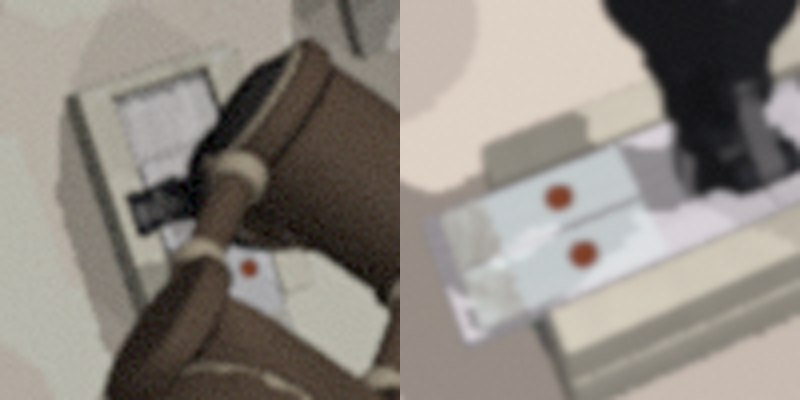

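```bash
python3 - <<'E'
from h import *
C=lambda p:(np.array(p,float)+.5)/4-.5+[230,330]
P=ray("side",C([(25,218),(65,345)]),.06);Q=ray("side",C([(85,150),(142,320)]),.06)
e=np.array([np.cos(np.radians(19.6)),np.sin(np.radians(19.6))])
print(P,P[:,:2]@e,Q,Q[:,:2]@e, "warm front prior", np.array([.5392,-.310])@e-.076)
print("carrier front prior",np.array([.5385,-.3115])@e-.065-.0403)
E
```

```text
[[ 0.4321 -0.3198  0.06  ]
 [ 0.4486 -0.3736  0.06  ]] [0.2998 0.2973] [[ 0.4555 -0.2915  0.06  ]
 [ 0.4774 -0.3667  0.06  ]] [0.3313 0.3267] warm front prior 0.32796739192033125
carrier front prior 0.29750477434875483
```

Overhang is about 30 mm with no slip; drag 18 mm more.

Emit:
servo_tool:
  delta_pos:
    - [-0.1,0,0.01]
    - [-0.3,0,0.01]
    - [-0.5,0,0.01]
    - [-0.7,0,0.01]
    - [-0.9,0,0.01]
    - [-1.1,0,0.01]
    - [-1.3,0,0.01]
    - [-1.5,0,0.01]
    - [-1.7,0,0.01]
    - [-1.8,0,0.01]
  turn:
    - [0,0,0]
    - [0,0,0]
    - [0,0,0]
    - [0,0,0]
    - [0,0,0]
    - [0,0,0]
    - [0,0,0]
    - [0,0,0]
    - [0,0,0]
    - [0,0,0]

```text
clock: 7.93
tool_pos: [0.5257, -0.3174, 0.0597]
tcp_rot: [0.985, 0.17, 0.002, 0.002]
force: [1.6, 1.0, 6.2]
finger_gap: -0.0002
gripper_force: 3.4
```

Emit:
servo_tool:
  delta_pos:
    - [0,0,0]
    - [0,0,-0.1]
    - [0,0,-0.4]
    - [0,0,-1.5]
    - [0,0,-4]
    - [0,0,-7]
    - [0,0,-8]
    - [0,0,-8]
  turn:
    - [0,0,0]
    - [0,0,0]
    - [0,0,0]
    - [0,0,0]
    - [0,0,0]
    - [0,0,0]
    - [0,0,0]
    - [0,0,0]

```text
clock: 8.6
tool_pos: [0.5261, -0.3179, 0.1422]
tcp_rot: [0.985, 0.17, 0.002, 0.003]
force: [0.3, 0.4, 0.8]
finger_gap: -0.0002
gripper_force: 0.0
```

```bash
python3 - <<'E'
from h import *
s=bot.get_image("side");cv2.imwrite("pics/s7.png",s[:,:,::-1])
h=s.astype(int); m=((h[:,:,0]>h[:,:,1]*1.6)&(h[:,:,0]>110)).astype(np.uint8)
m[:330]=0;m[420:]=0;m[:,:220]=0;m[:,370:]=0
n,l,st,c=cv2.connectedComponentsWithStats(m)
p0=np.array([[.5227,-.3015],[.5314,-.3267]])
e=np.array([np.cos(np.radians(19.6)),np.sin(np.radians(19.6))])
P=ray("side",c[1:],.06);print(st[1:,4],P,(p0-P[:,:2])@e,(p0-P[:,:2])@[-e[1],e[0]])
go(.58,-.2968,.06,19.6)
cv2.imwrite("pics/c8.png",cv2.resize(s[330:430,220:320],None,fx=5,fy=5,interpolation=2)[:,:,::-1])
E
```

```text
[16 18] [[ 0.4676 -0.3218  0.06  ]
 [ 0.4765 -0.3472  0.06  ]] [0.0587 0.0586] [0.0006 0.0009]
d [ 5.8612 -0.0874  7.9996] turn [ 0.0045 -0.0014 -0.0002] pos [ 0.5248 -0.317   0.1399] F [ 0.4429 -0.2051 -0.1243] t 8.65 gap -5.3836852330033094e-05
```

View pics/c8.png

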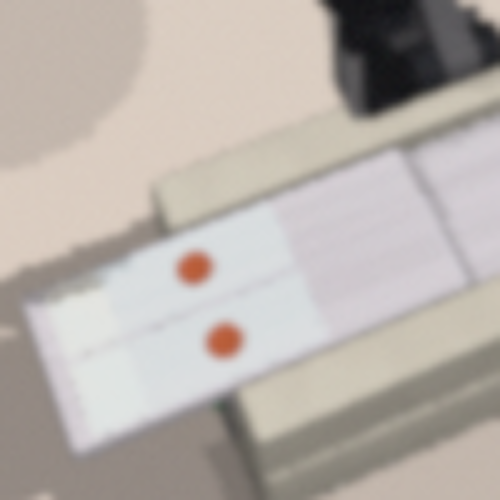

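Carrier overhangs about 49 mm (crop c8: front corners at (25,305) and (80,452), rear edge inside the channel at (402,150) and (470,283)) and lies straight and flat.

```bash
python3 - <<'E'
from h import *
P=ray("side",(np.array([(402,150),(470,283),(80,452),(25,305)])+.5)/5-.5+[220,330],.06)
print(P,P.mean(0),np.degrees(np.arctan2(*(P[0]+P[1]-P[2]-P[3])[1::-1])))
go(.4447,-.3450,.13,19.6)
E
```

```text
[[ 0.5366 -0.2852  0.06  ]
 [ 0.5543 -0.3354  0.06  ]
 [ 0.4336 -0.3785  0.06  ]
 [ 0.415  -0.3293  0.06  ]] [ 0.4849 -0.3321  0.06  ] 19.786165240310357
d [-8.4917 -0.0503  0.9793] turn [ 0.0045 -0.0014 -0.0002] pos [ 0.5248 -0.317   0.1399] F [ 0.4429 -0.2051 -0.1243] t 8.65 gap -5.3836852330033094e-05
```

Emit:
servo_tool:
  delta_pos:
    - [-1,0,0]
    - [-3,0.1,0]
    - [-5,0.1,0]
    - [-7,0.1,0.3]
    - [-8,0.1,0.6]
    - [-8.5,0.1,1]
    - [-8.5,0.1,1]
    - [-8.5,0.1,1]
  turn:
    - [0,0,0]
    - [0,0,0]
    - [0,0,0]
    - [0,0,0]
    - [0,0,0]
    - [0,0,0]
    - [0,0,0]
    - [0,0,0]
  grip: 100

```text
clock: 9.32
tool_pos: [0.444, -0.3453, 0.1274]
tcp_rot: [0.985, 0.17, -0.0, 0.0]
force: [0.4, -0.1, 0.2]
finger_gap: 0.0853
gripper_force: 0.0
```

```bash
python3 -c "
from h import *
go(.4447,-.3450,.032,19.6)"
```

```text
d [ 0.0778 -0.0123  9.536 ] turn [ 0.0003  0.0005 -0.0009] pos [ 0.444  -0.3453  0.1274] F [ 0.4479 -0.0538  0.1917] t 9.3167 gap 0.08529615066308956
```

Emit:
servo_tool:
  delta_pos:
    - [0,0,1]
    - [0,0,2.5]
    - [0,0,4.5]
    - [0,0,6.5]
    - [0,0,8]
    - [0,0,9]
    - [0,0,9.5]
    - [0,0,9.5]
    - [0,0,9.5]
  turn:
    - [0,0,0]
    - [0,0,0]
    - [0,0,0]
    - [0,0,0]
    - [0,0,0]
    - [0,0,0]
    - [0,0,0]
    - [0,0,0]
    - [0,0,0]

```text
clock: 10.07
tool_pos: [0.4451, -0.3461, 0.0336]
tcp_rot: [0.985, 0.17, 0.0, 0.001]
force: [0.8, -0.8, 0.4]
finger_gap: 0.0854
gripper_force: 0.0
```

Emit:
servo_tool:
  delta_pos:
    - [0,0,0]
    - [0,0,0]
    - [0,0,0]
    - [0,0,0]
    - [0,0,0]
    - [0,0,0]
    - [0,0,0]
    - [0,0,0]
  turn:
    - [0,0,0]
    - [0,0,0]
    - [0,0,0]
    - [0,0,0]
    - [0,0,0]
    - [0,0,0]
    - [0,0,0]
    - [0,0,0]
  grip: 55

```text
clock: 10.73
tool_pos: [0.4443, -0.3455, 0.0345]
tcp_rot: [0.985, 0.17, 0.0, 0.0]
force: [-2.1, 2.6, 6.2]
finger_gap: 0.0549
gripper_force: 61.5
```

Emit:
servo_tool:
  delta_pos:
    - [0,0,-0.05]
    - [0,0,-0.15]
    - [0,0,-0.3]
    - [0,0,-0.6]
    - [0,0,-1]
    - [0,0,-1.5]
    - [0,0,-2]
    - [0,0,-2.5]
    - [0,0,-3]
    - [0,0,-3]
  turn:
    - [0,0,0]
    - [0,0,0]
    - [0,0,0]
    - [0,0,0]
    - [0,0,0]
    - [0,0,0]
    - [0,0,0]
    - [0,0,0]
    - [0,0,0]
    - [0,0,0]

```text
clock: 11.57
tool_pos: [0.4455, -0.3469, 0.065]
tcp_rot: [0.985, 0.17, 0.001, 0.002]
force: [-0.4, -0.2, -1.2]
finger_gap: 0.0551
gripper_force: 63.2
```

```bash
python3 - <<'E'
from h import *
go(.35,-.33,.15,19.6); print(bot.get_obs()["moment"])
s=bot.get_image("side")
cv2.imwrite("pics/c9.png",cv2.resize(s[300:420,210:360],None,fx=4,fy=4,interpolation=2)[:,:,::-1])
E
```

```text
d [-8.4171 -4.748  -8.5319] turn [ 0.0047 -0.0013 -0.0003] pos [ 0.4455 -0.3469  0.065 ] F [-0.3764 -0.1929 -1.2265] t 11.5667 gap 0.055068182086552314
[-0.0539  0.0649 -0.0522]
```

View pics/c9.png

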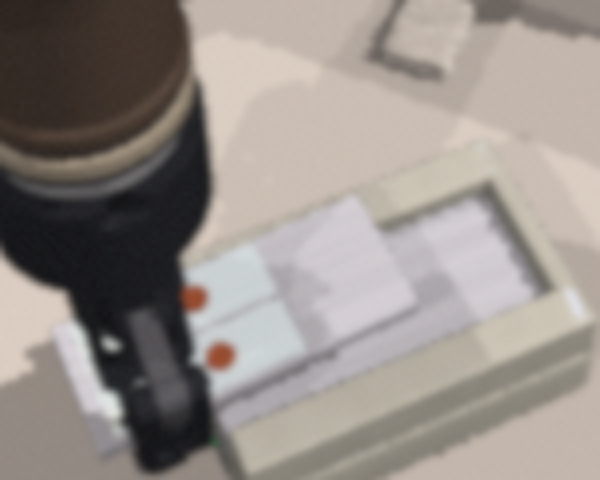

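Carrier is held level and clear of the warmer (far end at (360,200)–(415,300) in the crop). Now back off towards the robot.

Emit:
servo_tool:
  delta_pos:
    - [0,0,-1]
    - [0,0,-2.5]
    - [-0.5,-0.2,-4.5]
    - [-1.5,-0.8,-6]
    - [-3,-1.6,-7.5]
    - [-4.5,-2.5,-8.5]
    - [-6,-3.4,-8.5]
    - [-7.5,-4.2,-8.5]
    - [-8.4,-4.7,-8.5]
    - [-8.4,-4.7,-8.5]
  turn:
    - [0,0,0]
    - [0,0,0]
    - [0,0,0]
    - [0,0,0.03]
    - [0,0,0.07]
    - [0,0,0.11]
    - [0,0,0.15]
    - [0,0,0.19]
    - [0,0,0.22]
    - [-0.004,0,0.24]

```text
clock: 12.45
tool_pos: [0.3475, -0.3288, 0.1482]
tcp_rot: [0.999, 0.05, -0.0, 0.002]
force: [0.2, -0.0, -1.3]
finger_gap: 0.0546
gripper_force: 63.4
```

```bash
python3 -c "
from h import *
go(.35,.26,.15,5.7);print(bot.get_obs()['joint_positions'])"
```

```text
d [  6.0675 -58.5638  -0.4547] turn [ 0.0046  0.0006 -0.0004] pos [ 0.3475 -0.3288  0.1482] F [ 0.1542 -0.0485 -1.2831] t 12.45 gap 0.05461377163766958
[-0.8466  0.1272  2.0422 -0.0039  0.9688  0.6273]
```

Emit:
servo_tool:
  delta_pos:
    - [0.1,-1,0]
    - [0.3,-3,0]
    - [0.6,-5.5,0]
    - [0.9,-8.5,0]
    - [1.2,-11.5,0]
    - [1.5,-14.5,0]
    - [1.8,-17.5,0]
    - [2.1,-20.5,0]
    - [2.4,-23.5,0]
    - [2.7,-26.5,0]
  turn:
    - [0,0,0]
    - [0,0,0]
    - [0,0,0]
    - [0,0,0]
    - [0,0,0]
    - [0,0,0]
    - [0,0,0]
    - [0,0,0]
    - [0,0,0]
    - [0,0,0]

```text
clock: 13.28
tool_pos: [0.35, -0.0612, 0.1471]
tcp_rot: [0.999, 0.051, 0.001, 0.003]
force: [0.0, -0.2, -1.4]
finger_gap: 0.055
gripper_force: 63.4
```

Emit:
servo_tool:
  delta_pos:
    - [0.3,-3,0]
    - [0.6,-6,0]
    - [0.9,-9,0]
    - [1.2,-12,0]
    - [1.5,-15,0]
    - [1.8,-18,0]
    - [2.1,-21,0]
    - [2.4,-24,0]
    - [2.7,-26.5,0]
    - [2.9,-28.5,0]
  turn:
    - [0,0,0]
    - [0,0,0]
    - [0,0,0]
    - [0,0,0]
    - [0,0,0]
    - [0,0,0]
    - [0,0,0]
    - [0,0,0]
    - [0,0,0]
    - [0,0,0]

```text
clock: 14.12
tool_pos: [0.3492, 0.2265, 0.1454]
tcp_rot: [0.999, 0.052, 0.001, 0.002]
force: [0.9, 0.3, -1.2]
finger_gap: 0.055
gripper_force: 63.5
```

```bash
python3 -c "
from h import *
go(.4862,.2648,.11,5.7);print(bot.get_obs()['joint_positions'])"
```

```text
d [14.016  -2.3939  3.5583] turn [ 0.0044 -0.0018  0.0048] pos [0.3492 0.2265 0.1454] F [ 0.8859  0.2548 -1.1596] t 14.1167 gap 0.05498093775619773
[ 0.4744  0.0106  2.1749 -0.0058  0.9561  1.9442]
```

Emit:
servo_tool:
  delta_pos:
    - [0,-1,0]
    - [0,-2,0]
    - [1,-2.4,0.3]
    - [3,-2.4,0.8]
    - [5.5,-2.4,1.5]
    - [8,-2.4,2.2]
    - [10.5,-2.4,3]
    - [12.5,-2.4,3.5]
    - [13.6,-2.4,3.5]
    - [14,-2.4,3.5]
  turn:
    - [0,0,0]
    - [0,0,0]
    - [0,0,0]
    - [0,0,0]
    - [0,0,0]
    - [0,0,0]
    - [0,0,0]
    - [0,0,0.005]
    - [0.004,-0.002,0.005]
    - [0.004,-0.002,0.005]

```text
clock: 14.95
tool_pos: [0.4877, 0.2608, 0.1099]
tcp_rot: [0.999, 0.048, -0.001, 0.001]
force: [-0.7, 0.3, -1.0]
finger_gap: 0.0545
gripper_force: 63.5
```

Emit:
servo_tool:
  delta_pos:
    - [0,0,0.5]
    - [0,0,1]
    - [0,0,1.5]
    - [0,0,1.5]
  turn:
    - [0,0,0]
    - [0,0,0]
    - [0,0,0]
    - [0,0,0]

```text
clock: 15.28
tool_pos: [0.4838, 0.2604, 0.0936]
tcp_rot: [0.999, 0.049, -0.002, 0.002]
force: [-0.5, -0.6, -1.8]
finger_gap: 0.0547
gripper_force: 63.5
```

```bash
python3 - <<'E'
from h import *
go(.4862,.2648,.0275,5.7)
t=bot.get_image("top");s=bot.get_image("side")
a=cv2.resize(t[195:295,150:240],None,fx=5,fy=5,interpolation=2);b=cv2.resize(s[150:220,220:290],None,fx=4.8,fy=4.8,interpolation=2)
c=np.zeros((500,a.shape[1]+b.shape[1],3),np.uint8);c[:a.shape[0],:450]=a;c[:b.shape[0],450:]=b
cv2.imwrite("pics/c10.png",c[:,:,::-1])
E
```

```text
d [ 0.3127 -0.431   6.6122] turn [ 0.003   0.0047 -0.0022] pos [0.4838 0.2604 0.0936] F [-0.5035 -0.5962 -1.7789] t 15.2833 gap 0.05469975199276694
```

View pics/c10.png

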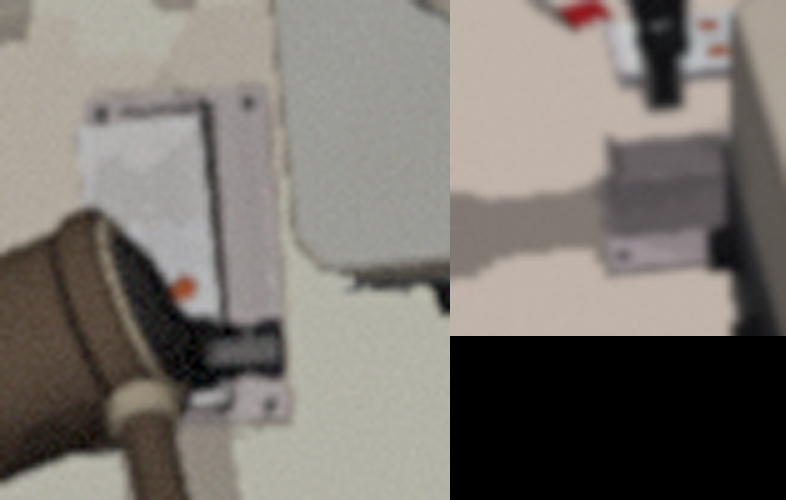

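The carrier hangs over the rest. In the crop its far-end corners are at (82,127) and (205,112), and its right edge runs parallel to the pedestal. I measure the offset.

```bash
python3 - <<'E'
from h import *
C=lambda p:(np.array(p,float)+.5)/5-.5+[150,195]
P=ray("top",C([(82,127),(205,112),(222,310)]),.119); print(P)
w=np.radians(5.7);e=np.array([np.cos(w),np.sin(w)]);n=np.array([-e[1],e[0]])
m=P[:2,:2].mean(0); print("yaw end",np.degrees(np.arctan2(-(P[0]-P[1])[0],(P[0]-P[1])[1])),"side",np.degrees(np.arctan2(*(P[1]-P[2])[1::-1])),np.linalg.norm(P[0]-P[1]))
c=m-.065*e; d=np.array([.528,.269])-c; print("centre",c,"TCP->c",(c-bot.get_obs()["tool_pos"][:2])@e,(c-bot.get_obs()["tool_pos"][:2])@n,"needed",d@e,d@n)
# rest centre again from base plate, bolts
B=ray("top",C([(102,115),(247,103),(268,405)]),.006);print("bolts",B,"centre from diagonal",(B[0]+B[2])/2,"yaw",np.degrees(np.arctan2(*(B[1]-B[2])[1::-1])))
E
```

```text
[[0.5862 0.2984 0.119 ]
 [0.5942 0.2435 0.119 ]
 [0.5052 0.2332 0.119 ]]
yaw end 8.264567756443544 side 6.606966415993061 0.055556137682196666
centre [0.5256 0.2645] TCP->c 0.04076669010797103 -0.00045881297923290886 needed 0.0028809822633946353 0.004240669815486768
bolts [[0.5981 0.3141 0.006 ]
 [0.6055 0.2436 0.006 ]
 [0.4583 0.2291 0.006 ]] centre from diagonal [0.5282 0.2716 0.006 ] yaw 5.646828366802045
```

Emit:
servo_tool:
  delta_pos:
    - [0.1,-0.2,0]
    - [0.2,-0.4,0.5]
    - [0.3,-0.45,1.5]
    - [0.3,-0.45,3]
    - [0.3,-0.45,4]
    - [0.3,-0.45,5]
    - [0.3,-0.45,5.3]
    - [0.3,-0.45,5.3]
  turn:
    - [0,0,0]
    - [0.003,0.002,-0.002]
    - [0.003,0.004,-0.002]
    - [0.003,0.004,-0.002]
    - [0.003,0.004,-0.002]
    - [0.003,0.004,-0.002]
    - [0.003,0.004,-0.002]
    - [0.003,0.004,-0.002]

```text
clock: 16.05
tool_pos: [0.4875, 0.2652, 0.0405]
tcp_rot: [0.999, 0.049, -0.0, -0.0]
force: [0.2, 0.0, -2.1]
finger_gap: 0.0548
gripper_force: 63.5
```

```bash
python3 -c "
from h import *
go(.4868,.2656,.0275,5.7)"
```

```text
d [-0.0663 -0.0464  1.2963] turn [-0.0001  0.0001 -0.0007] pos [0.4875 0.2652 0.0405] F [ 0.206   0.0131 -2.1337] t 16.05 gap 0.0548494762961823
```

Emit:
servo_tool:
  delta_pos:
    - [0,0,0.3]
    - [0,0,0.6]
    - [0,0,0.8]
    - [0,0,0.9]
    - [0,0,1.0]
    - [0,0,1.0]
    - [0,0,1.0]
  turn:
    - [0,0,0]
    - [0,0,0]
    - [0,0,0]
    - [0,0,0]
    - [0,0,0]
    - [0,0,0]
    - [0,0,0]

```text
clock: 16.63
tool_pos: [0.4888, 0.2658, 0.0322]
tcp_rot: [0.999, 0.049, 0.002, -0.001]
force: [-0.1, 0.4, -3.2]
finger_gap: 0.0545
gripper_force: 63.5
```

Emit:
servo_tool:
  delta_pos:
    - [0,0,0.05]
    - [0,0,0.1]
    - [0,0,0.15]
    - [0,0,0.15]
  turn:
    - [0,0,0]
    - [0,0,0]
    - [0,0,0]
    - [0,0,0]

```text
clock: 16.97
tool_pos: [0.4887, 0.2657, 0.0305]
tcp_rot: [0.999, 0.049, 0.001, -0.001]
force: [-0.2, -0.0, -2.6]
finger_gap: 0.0546
gripper_force: 63.5
```

Emit:
servo_tool:
  delta_pos:
    - [-0.1,0,0.05]
    - [-0.15,0,0.1]
    - [-0.15,0,0.1]
    - [-0.15,0,0.1]
  turn:
    - [0,0,0]
    - [0,0,0]
    - [0,0,0]
    - [0,0,0]

```text
clock: 17.3
tool_pos: [0.4871, 0.2656, 0.0295]
tcp_rot: [0.999, 0.049, 0.001, -0.001]
force: [0.3, -0.1, -2.3]
finger_gap: 0.0549
gripper_force: 63.5
```

Emit:
servo_tool:
  delta_pos:
    - [0,0,0.05]
    - [0,0,0.1]
    - [0,0,0.1]
    - [0,0,0.1]
  turn:
    - [0,0,0]
    - [0,0,0]
    - [0,0,0]
    - [0,0,0]

```text
clock: 17.63
tool_pos: [0.4874, 0.2656, 0.0291]
tcp_rot: [0.999, 0.049, 0.001, -0.001]
force: [-0.8, -1.0, 2.7]
finger_gap: 0.0546
gripper_force: 63.9
```

Emit:
servo_tool:
  delta_pos:
    - [0,0,0.03]
    - [0,0,0.05]
    - [0,0,0.05]
    - [0,0,0.05]
  turn:
    - [0,0,0]
    - [0,0,0]
    - [0,0,0]
    - [0,0,0]

```text
clock: 17.97
tool_pos: [0.4874, 0.2657, 0.029]
tcp_rot: [0.999, 0.049, 0.001, -0.001]
force: [-2.5, -2.4, 6.3]
finger_gap: 0.0545
gripper_force: 64.3
```

Emit:
servo_tool:
  delta_pos:
    - [0,0,0.03]
    - [0,0,0.06]
    - [0,0,0.06]
    - [0,0,0.06]
  turn:
    - [0,0,0]
    - [0,0,0]
    - [0,0,0]
    - [0,0,0]

```text
clock: 18.3
tool_pos: [0.4874, 0.2656, 0.029]
tcp_rot: [0.999, 0.049, 0.001, -0.0]
force: [-4.0, -1.7, 12.0]
finger_gap: 0.055
gripper_force: 64.6
```

Emit:
servo_tool:
  delta_pos:
    - [0,0,0]
    - [0,0,0]
    - [0,0,0]
    - [0,0,0]
    - [0,0,0]
    - [0,0,0]
  turn:
    - [0,0,0]
    - [0,0,0]
    - [0,0,0]
    - [0,0,0]
    - [0,0,0]
    - [0,0,0]
  grip: 85

```text
clock: 18.8
tool_pos: [0.4872, 0.2656, 0.0273]
tcp_rot: [0.999, 0.049, 0.001, -0.001]
force: [1.2, -0.6, -0.3]
finger_gap: 0.0727
gripper_force: 0.0
```

Released with no residual force. Raise straight up, then back away.

Emit:
servo_tool:
  delta_pos:
    - [0,0,-0.3]
    - [0,0,-1]
    - [0,0,-2.5]
    - [0,0,-4.5]
    - [0,0,-7]
    - [0,0,-10]
    - [0,0,-13]
    - [0,0,-15]
    - [0,0,-15]
    - [0,0,-15]
  turn:
    - [0,0,0]
    - [0,0,0]
    - [0,0,0]
    - [0,0,0]
    - [0,0,0]
    - [0,0,0]
    - [0,0,0]
    - [0,0,0]
    - [0,0,0]
    - [0,0,0]

```text
clock: 19.63
tool_pos: [0.4881, 0.266, 0.1798]
tcp_rot: [0.999, 0.049, 0.004, -0.001]
force: [-0.7, 0.8, -0.7]
finger_gap: 0.0726
gripper_force: 0.0
```

Emit:
servo_tool:
  delta_pos:
    - [-2,0,0]
    - [-5,0,0]
    - [-8,0,0]
    - [-11,0,0]
    - [-13,0,0]
    - [-14,0,0]
    - [-14,0,0]
  turn:
    - [0,0,0]
    - [0,0,0]
    - [0,0,0]
    - [0,0,0]
    - [0,0,0]
    - [0,0,0]
    - [0,0,0]

```text
clock: 20.22
tool_pos: [0.3446, 0.2506, 0.1755]
tcp_rot: [0.999, 0.05, -0.0, 0.0]
force: [0.4, -0.3, 0.4]
finger_gap: 0.0727
gripper_force: 0.0
```

```bash
python3 - <<'E'
from h import *
go(.48,.26,.1,5.7)
s=bot.get_image("top");cv2.imwrite("pics/t11.png",s[:,:,::-1])
t=s.astype(int)
for n,(a,b,c,d) in {"rest":(205,290,160,215)}.items():
    m=((t[:,:,0]>t[:,:,1]*1.5)&(t[:,:,0]>100)).astype(np.uint8); k=np.zeros_like(m);k[a:b,c:d]=m[a:b,c:d]
    N,l,st,ce=cv2.connectedComponentsWithStats(k);print("spots",ce[1:],st[1:,4],ray("top",ce[1:],.053))
# expected spots: in carrier frame from the initial side view
e=np.radians(19.6);Rm=np.array([[np.cos(e),np.sin(e)],[-np.sin(e),np.cos(e)]])
q=(np.array([[.5227,-.3015],[.5314,-.3267]])-[.5385,-.3115])@Rm.T;print("carrier frame",q)
w=np.radians(5.7);print("ideal",q@np.array([[np.cos(w),np.sin(w)],[-np.sin(w),np.cos(w)]])+[.528,.27])
# brightness profile along the rest's long axis, on and off centre, from -85..85 mm
L=np.arange(-.085,.0851,.004)
for o in(-.01,.01):
    P=np.c_[.528+L*np.cos(w)-o*np.sin(w),.27+L*np.sin(w)+o*np.cos(w),np.full(len(L),.05)]
    uv=proj("top",P).astype(np.float32);g=cv2.cvtColor(s,cv2.COLOR_RGB2GRAY)
    print(o,cv2.remap(g,uv[:,0],uv[:,1],1).ravel())
L=np.arange(-.045,.0451,.003);P=np.c_[.528+.04*np.cos(w)-L*np.sin(w),.27+.04*np.sin(w)+L*np.cos(w),np.full(len(L),.053)];uv=proj("top",P).astype(np.float32);print("across",cv2.remap(g,uv[:,0],uv[:,1],1).ravel())
t0=cv2.imread("pics/top0.png")[:,:,::-1]
for n,(u,v) in {"tape":(306,292),"gauze":(351,228),"bottle":(348,155)}.items():
    A=t0[v-14:v+14,u-14:u+14].astype(int);B=t[v-14:v+14,u-14:u+14];print(n,abs(A-B).mean())
E
```

```text
d [13.569   0.4177  7.5421] turn [0.0005 0.0008 0.0006] pos [0.3446 0.2506 0.1755] F [ 0.4299 -0.2998  0.3808] t 20.2167 gap 0.0727379616851581
spots [[178.     252.    ]
 [189.7143 251.    ]] [9 7] [[0.5146 0.2825 0.053 ]
 [0.5175 0.2551 0.053 ]]
carrier frame [[-0.0115  0.0147]
 [-0.0118 -0.0119]]
ideal [[0.5151 0.2835]
 [0.5175 0.257 ]]
-0.01 [131 124 116 134 108 129 171 176 175 174 174 172 172 176 174 173 174 154
 119 120 162 173 172 173 173 172 171 168 169 169 170 169 169 169 169 169
 171 166 128  96 128 130 151]
0.01 [131 123 111 126  96 137 170 171 173 175 173 176 174 174 173 173 174 159
 132 137 166 173 173 172 173 172 171 170 170 169 170 171 170 173 171 170
 171 167 134 101 133 144 154]
across [140 139 140 142 143 138 133 163 174 175 172 169 169 169 171 171 171 171
 171 169 174 173 171 173 170 145 141 155 165 164 165]
tape 5.755952380952381
gauze 3.2002551020408165
bottle 7.678571428571429
```

```bash
python3 -c "
from bench import bot
print(bot.sign_off())"
```

```text
the job is handed in; nothing more can be done
None
```

The carrier is off the warmer and released lengthwise between the cooling rest's lips, within about 2 mm of centre. Fingertip pressure in the readings stayed near 6 N and the set-down at 12 N, and the job was handed in at about 20 s.

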